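# Start the jack screw on its thread and hold it

### The arm

A 7-joint arm with a two-finger parallel gripper is mounted at the origin on a cart in front of the work surface, level with it; the furniture and walls round the work are solid. World frame = base frame: x ahead of the robot, y to its left, z up, the work surface at z = 0. Lengths are in m, angles in rad, forces in N, time in s.
With the tool pointing down it reaches from about 0.4 to 0.9 m from the base axis. Payload 5.6 kg.
Tool frame: the origin (TCP) lies at the very end of the fingers, on their centre line; the grasp point (between the pads) lies 19 mm behind it; z points along the fingers, y is the line along which they close (so a half turn about z gives the same grasp; the last joint's range is limited). The gripper opens to 92 mm and grips with 3 to 60 N. Pads are 20 mm wide; open, the fingers measure 128 mm over their backs; the gripper's body (75 mm by 189 mm) begins 69 mm behind the grasp point.
Start: joints at [1.245, 0.468, -0.012, 1.603, 0.006, 1.071, -0.056], TCP at [0.181, -0.624, 0.215] pointing down, gripper open.
Joint ranges: [-2.53, 2.53], [-0.31, 2.02], [-1.57, 1.55], [0.28, 2.44], [-1.29, 4.43], [0.15, 1.84], [-2.92, 2.92]. Speed limits (rad/s): [2.57, 2.57, 3.14, 3.14, 3.14, 3.14, 3.14].

### API

Orientations are given as a unit quaternion [w, x, y, z].
In Python, from cell import bot, gripper_open, gripper_close, inverse_kinematics, monitor, eyes gives the robot as it stands. Calls block until the motion is done:
- bot.goto(position, orientation): joint-space move of the TCP to a pose.
- bot.servo_line(position, ori=None, feed=0.15, max_force=None): straight line of the TCP; ori=None keeps the orientation; feed is the mean speed in m/s. With max_force (N) it stops when the force on the tool has changed by that much, and returns True; else False.
- bot.movej(angles): joint-space move.
- gripper_open() and gripper_close(): open the fingers fully, or close them until they stop; the grip force is fixed at half the most.
- bot.pause(seconds).
- inverse_kinematics(position, orientation): joint angles nearest the present ones, or None.
- monitor.state(): the state.
- eyes.get_image(name): name is "scene" or "side" or "wrist"; returns a dict with "img" (400x640x3 uint8, red, green, blue), "fx", "fy", "cx", "cy" (pixels), "R" (3x3) and "t" (3): a world point X has camera coordinates R X + t. Camera axes: x right, y down, z forward; pixel columns grow to the right and rows downward; lengths in m; the calibration is good to about 2 mm. The wrist camera is an equidistant fisheye: a pixel r from the principal point sees the ray r / f radians off the axis. A picture is of the moment at which its call begins. There is no depth.
A pose or a line that the arm cannot do raises bot.PlanningError and nothing moves.
- bot.finish_job(): hands the job in; it is judged then, once.
The state is a dict: "t": time; "qpos": joint angles; "joint_velocities": joint speeds; "tau": joint torques, N m; "eef_pos": TCP position; "ee_rot": TCP orientation; "wrist_force": force on the tool from outside, world axes, zero at the start; "torque": the same for the moment, N m; "gripper_width": finger opening in m; "grasp_force": force on a finger pad.
Only numpy, scipy, OpenCV 4.12 (cv2) and the standard library are available. Lean on these libraries where they do the work, as an engineer would, in place of code of your own. Each camera call takes 0.05 s, during which the arm holds its last target. There are 200 camera calls.

### The job

The crank screw of the small bench jack is only resting on its thread. Take the black sleeve of the crank handle, wind the screw backward (anticlockwise seen from above) past the click of its detent and on until you feel it drop into the thread start, stop there briefly, then wind it forward (clockwise) one full turn from the drop so that it is started. Finish with the crank still, still gripping the sleeve, without letting go, and leave the other things on the bench alone.

Things in the scene. Friction and masses are not known exactly. Their poses are not given: they have to be found in the camera images.
- jack: Grey cast bench jack, fixed: base plate 150 x 130 x 14 mm with a round boss 62 mm across. Origin: centre of the base's underside; z up; the screw's axis is the jack's z axis. On its +y side a steel plunger housing (18 x 14 mm) stands up to 86 mm high.
- jack_top (a point): Centre of the top of the boss, on the screw's axis, 70 mm above the bench. Out of it stands the steel screw with a dark crank on top: arm 18 mm wide, its top up to 124 mm above the bench, hub top up to 133 mm; the arm ends in an upright pin 60 mm from the axis that carries the black sleeve.
- grip (a point): Centre (half-way up) of the black sleeve, the crank's handle: upright, round, 20 mm in diameter in its middle, 22 mm at the ends, 38 mm tall, centre about 157 mm above the bench at the start, 60 mm from the screw's axis. It spins freely on its pin, so a gripper can hold it firmly and carry it round the circle without turning the wrist.
- sleeve_slide (a joint): The sleeve's sliding along its pin in m, up positive, about 0 at rest, range -0.008 to 0.022, on a soft spring (250 N/m). So the screw with its crank (0.7 to 0.9 kg) climbs and falls by its own weight while the sleeve is held at one height all the time; the drop of the screw is felt as about 2 N more downward pull.
- screw (a joint): Turning of the crank screw in rad: grows clockwise seen from above (forward), falls anticlockwise (backward). Starts between -0.5 and 0.5. The spring detent sits at -0.9 (felt from -0.6 to -1.2; about 5 N at the sleeve to pass) and again a whole turn on. The thread start, where winding backward makes the screw drop, cannot be seen and differs each time, between -2.9 and -1.5.
- screw_height (a joint): Height of the screw in m, up positive, 0 to -0.003 at the start. Right-hand thread, pitch 8 mm, about 1 mm of play: wound backward the screw climbs slowly to about +0.0005, then at the thread start falls 7 to 8 mm within 0.2 s to about -0.007; wound forward from there it sinks 8 mm a turn. Wound back beyond the drop it climbs again.
- spanner_17: Bystander: open-ended spanner 189 mm long, 6 mm thick, lying beside the jack. Origin: centre of its underside.
- grease_tin: Bystander: grey tin 66 mm across, 52 mm tall, beside the jack. Origin: centre of its underside.
- wood_packer: Bystander: wood block 45 x 95 x 32 mm behind the jack. Origin: centre of its underside.
- nut_m16: Bystander: hexagon nut 28 mm across, 13 mm tall, in front of the jack. Origin: centre of its underside.
- multimeter: Bystander: hand meter 138 x 68 x 42 mm, at the right. Origin: centre of its underside.

How it is judged:
By the outcome, as a careful person would: the job done as asked, in the order asked, and still so for the second after the job is handed in, while the arm keeps its last pose, push and grip.
It also fails if it takes over 54 s, if anything falls off the work surface, if the arm or the gripper's body presses on something with over 40 N, if the wrist force passes 120 N, or if a joint passes its speed limit or range.

## Working session

There is one attempt and no reset: what is moved stays moved. The work goes in short steps, each a Python script; the robot and the scene stay as the last script left them, time stands still between calls to the robot, and variables do not carry over. Pictures are saved under pics/ and viewed, at most 10 in all, crops included, and the job is handed in when it is done.

```bash
ls; mkdir -p pics
python3 - <<'E'
from cell import bot, monitor, eyes
import cv2
for n in ("scene","side"):
    d=eyes.get_image(n); cv2.imwrite(f"pics/{n}0.png",d["img"][:,:,::-1]); print(n,d["fx"],d["fy"],d["cx"],d["cy"],d["R"],d["t"])
s=monitor.state(); print(s)
E
```

```text
pics
scene 370.6395006203064 370.6395006203064 318.33920337291744 197.39741715189805 [[-0.6850704  -0.72843826 -0.00750005]
 [-0.29338975  0.28531705 -0.91242349]
 [ 0.66678407 -0.62287389 -0.40917859]] [0.37055926 0.29635082 0.50717579]
side 493.76870911176235 493.76870911176235 318.6055675023907 204.13451300092228 [[ 0.99055234 -0.13449192  0.02679515]
 [-0.03640272 -0.44625763 -0.89416384]
 [ 0.13221535  0.88474067 -0.44693741]] [-0.56757054  0.10422014  1.17189756]
{'t': 0.1, 'qpos': array([ 1.24497548,  0.4683123 , -0.01161158,  1.60351893,  0.00600542,
        1.07136208, -0.05629394]), 'joint_velocities': array([-0.00052211, -0.0021792 ,  0.00212034, -0.00314066,  0.00065611,
        0.00057113,  0.00090858]), 'tau': array([ 1.57327166e-03, -5.21647489e+01, -1.20104203e-02, -2.44366407e+01,
       -5.67370921e-02,  1.40688813e-02,  5.14604278e-05]), 'eef_pos': array([ 0.18118969, -0.62370418,  0.21372576]), 'ee_rot': array([-7.65168036e-04,  9.90021279e-01,  1.40915772e-01, -1.66627438e-04]), 'wrist_force': array([-0.5606347 ,  0.37342779, -0.3366512 ]), 'torque': array([ 0.01980082,  0.05418927, -0.00520767]), 'grasp_force': 0.0, 'gripper_width': 0.09194934663570116}
```

View pics/scene0.png

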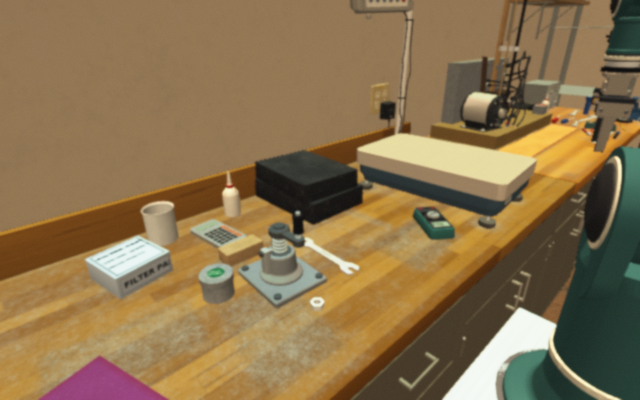

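View pics/side0.png

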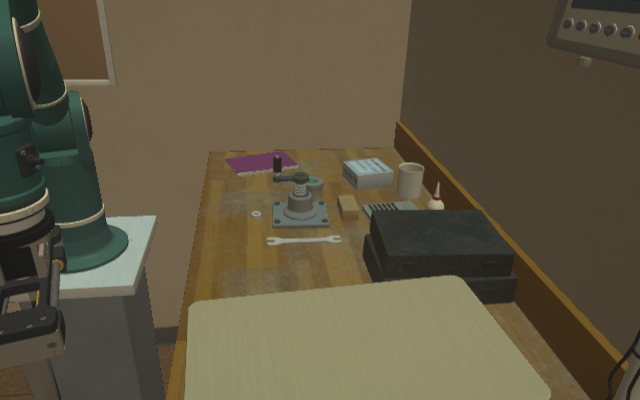

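The scene picture shows the sleeve near (297,222) and the hub near (280,231). In the side picture the sleeve is near (277,163) and the hub near (300,178). I'll enlarge both.

Run:
```python
import cv2, numpy as np
a=cv2.imread("pics/scene0.png")[200:310,220:340]; b=cv2.imread("pics/side0.png")[145:235,255:345]
a=cv2.resize(a,(400,367),interpolation=cv2.INTER_CUBIC); b=cv2.resize(b,(367,367),interpolation=cv2.INTER_CUBIC)
cv2.imwrite("pics/crop.png",np.hstack([a,b]))
```

```text
(no output)
```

View pics/crop.png

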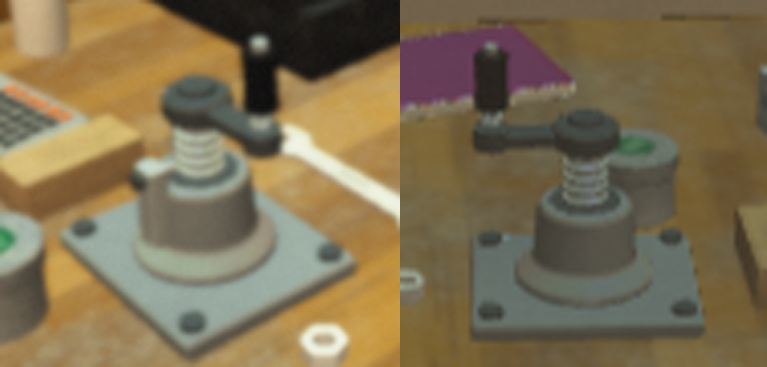

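The left crop (scene, 3.33x) shows the sleeve centre at (261,82) and the hub top at (196,88). The right crop (side, 4.08x, offset by 400) shows the sleeve at (491,82) and the hub top at (587,117).

Run:
```python
from cell import eyes
import cv2, numpy as np
C={n:eyes.get_image(n) for n in("scene","side")}
P=[]
for n in C:
    d=C[n]; K=np.array([[d["fx"],0,d["cx"]],[0,d["fy"],d["cy"]],[0,0,1]]); P.append(K@np.c_[d["R"],d["t"]])
for nm,a,b in (("grip",(261,82),(91,82)),("hubtop",(196,87),(187,117)),("bosstop",(200,176),(185,200))):
    u=np.array([220+a[0]/3.333,200+a[1]/3.333]);v=np.array([255+b[0]/4.078,145+b[1]/4.078])
    X=cv2.triangulatePoints(P[0],P[1],u,v)[:,0];X=X[:3]/X[3]
    r=[(p@np.r_[X,1]) for p in P]; print(nm,X,[q[:2]/q[2]-w for q,w in zip(r,(u,v))])
```

```text
grip [0.47652956 0.11196765 0.15232891] [array([-0.61832011, -0.72507442]), array([-0.2584021 ,  0.29368748])]
hubtop [0.5374092  0.11278522 0.12601895] [array([-0.68855738, -0.85732678]), array([-0.30215489,  0.36838804])]
bosstop [0.53649246 0.11537644 0.06562557] [array([-1.0983896 , -1.23292315]), array([-0.49054222,  0.52861878])]
```

The measurements agree with the description: the sleeve is 61 mm from the axis, the axis is at about (0.537, 0.113), and the heights are right within about 5 mm. The crank points towards the robot, so I'll close the fingers along y, which is tangential. Next I'll move above the sleeve and take a close look.

Run:
```python
from cell import bot, monitor, eyes
import cv2, numpy as np
bot.goto([0.25,-0.45,0.32],[0,1,0,0])
bot.goto([0.477,0.112,0.235],[0,1,0,0])
d=eyes.get_image("wrist"); cv2.imwrite("pics/wrist1.png",d["img"][:,:,::-1])
print({k:d[k] for k in d if k!="img"}); np.savez("w1.npz",**d)
s=monitor.state(); print(s["t"],s["eef_pos"],s["qpos"],s["wrist_force"])
```

```text
{'fx': 309.70691628693146, 'fy': 309.70691628693146, 'cx': 320.72955532249716, 'cy': 197.1655392007996, 'R': array([[-5.61618017e-04, -9.99999842e-01,  3.26596860e-05],
       [-9.69977603e-01,  5.52699613e-04,  2.43193636e-01],
       [-2.43193615e-01,  1.04902763e-04, -9.69977760e-01]]), 't': array([0.1097526 , 0.43087498, 0.52585672])}
3.3083 [0.47735376 0.11100163 0.23496077] [ 0.41099731  0.28182136 -0.8207558   1.92236596  0.23894935  1.03717043
 -2.08554575] [ 0.05038238 -0.21112988  1.03121099]
```

View pics/wrist1.png

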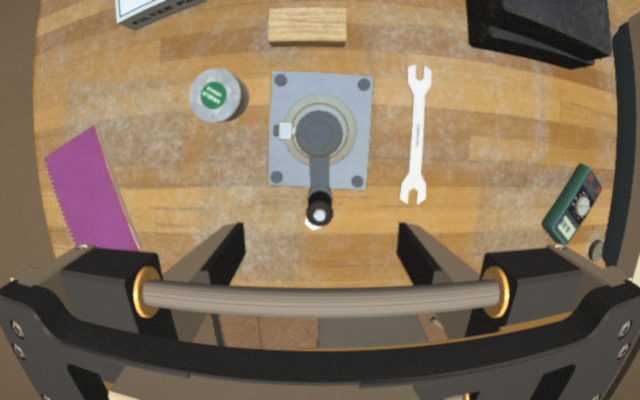

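The wrist picture shows the hub top at (319,132) and the top of the sleeve/pin at (319,212), between the open fingers. The housing is on the left, i.e. towards +y. I'll project these rays onto their known heights.

Run:
```python
import numpy as np
d=np.load("w1.npz");R=d["R"];t=d["t"];c=-R.T@t
for nm,u,v,z in(("hub",319,132,.131),("sleevetop",319.5,211,.176),("sleevetop pin",319,214,.18),("basecorners mean",(280+365+357+277)/4,(80+84+182+177)/4,.014)):
    x=np.array([u-d["cx"],v-d["cy"]])/d["fx"];r=np.hypot(*x)
    ray=R.T@np.r_[x/r*np.sin(r),np.cos(r)];print(nm,c+ray*(z-c[2])/ray[2])
```

```text
hub [0.53621572 0.11097715 0.131     ]
sleevetop [0.47738468 0.11043996 0.176     ]
sleevetop pin [0.47619593 0.11080732 0.18      ]
basecorners mean [0.53367065 0.11068205 0.014     ]
```

Run:
```python
from cell import bot, monitor, gripper_close, eyes
import cv2
bot.servo_line([0.4765,0.1112,0.139],[0,1,0,0],feed=0.08,max_force=10)
s=monitor.state(); print(s["t"],s["eef_pos"],s["wrist_force"])
gripper_close()
s=monitor.state(); print(s["t"],s["eef_pos"],s["wrist_force"],s["gripper_width"],s["grasp_force"])
```

```text
4.6583 [0.47690025 0.11131105 0.13948257] [ 0.43045782 -0.55979577 -0.6098551 ]
5.7417 [0.47653651 0.1112122  0.13901392] [-0.1656536   0.29766501  1.15634983] 0.020217031863064363 29.97327199758729
```

The grip is right: width 20.2 mm, the sleeve's diameter. The drop can't come within the first 1.0 rad, so I'll wind 0.8 rad and log forces.

```bash
cat > w.py <<'E'
from cell import bot, monitor
import numpy as np
C=np.array([0.5362,0.1112]); r=0.060; Z=0.139
def ang():                      # crank angle, anticlockwise from start, unwrapped by caller
    p=monitor.state()["eef_pos"][:2]-C; return np.arctan2(p[1],p[0])
def step(th,feed=0.04):
    u=np.array([np.cos(th),np.sin(th)])
    st=bot.servo_line([*(C+r*u),Z],feed=feed,max_force=25)
    F=[]
    for _ in range(4):
        F.append(monitor.state()["wrist_force"]); bot.pause(0.012)
    s=monitor.state(); f=np.mean(F,0); p=s["eef_pos"][:2]-C
    row=[s["t"],th,np.arctan2(p[1],p[0])%(2*np.pi),np.hypot(*p)*1e3,f[:2]@u,f[0]*-u[1]+f[1]*u[0],f[2],st]
    print("t%.2f th%.3f act%.3f r%.1f Frad%.1f Ftan%.1f Fz%.2f %d"%tuple(row),flush=True); return row
E
python3 - <<'E'
from w import *
th=ang()%(2*np.pi); print(th)
for i in range(8): th+=0.1; step(th)
E
```

```text
3.1413882417216183
t6.08 th3.241 act3.253 r59.5 Frad-1.8 Ftan0.4 Fz-0.24 0
t6.41 th3.341 act3.354 r59.4 Frad-3.1 Ftan0.9 Fz0.13 0
t6.74 th3.441 act3.450 r59.4 Frad-4.8 Ftan0.5 Fz-0.03 0
t7.08 th3.541 act3.544 r59.2 Frad-5.2 Ftan0.7 Fz0.28 0
t7.41 th3.641 act3.642 r59.1 Frad-5.4 Ftan0.4 Fz-0.01 0
t7.74 th3.741 act3.730 r59.0 Frad-5.6 Ftan-0.7 Fz0.49 0
t8.07 th3.841 act3.810 r58.9 Frad-5.8 Ftan-3.0 Fz0.34 0
t8.41 th3.941 act3.923 r58.8 Frad-5.6 Ftan-1.1 Fz0.27 0
```

The detent peak was at about th 3.88, so the drop must be between about 4.48 and 5.88. I'll shift the centre slightly in +y because of the inward radial force, then go on in small steps and stop on the change in Fz.

```bash
sed -i 's/0.5362,0.1112/0.5362,0.1127/' w.py
python3 - <<'E'
from w import *
th=ang()%(2*np.pi); print(th); fz=[]
while th<6.1:
    th+=0.06; x=step(th,0.03); fz.append(x[6])
    if len(fz)>6 and fz[-1]<np.mean(fz[-7:-1])-0.9:
        bot.pause(0.25); F=[]
        for _ in range(8): F.append(monitor.state()["wrist_force"][2]); bot.pause(0.02)
        print("check",np.mean(F))
        if np.mean(F)<np.mean(fz[-7:-1])-1.2: print("DROP",th); break
    if x[7]: print("force stop"); break
E
```

```text
3.9404307029272854
t8.69 th4.000 act3.976 r59.9 Frad-3.9 Ftan-2.8 Fz0.37 0
t8.99 th4.060 act4.069 r59.9 Frad-3.8 Ftan0.9 Fz-0.25 0
t9.29 th4.120 act4.130 r59.9 Frad-3.7 Ftan1.0 Fz-0.08 0
t9.59 th4.180 act4.193 r59.9 Frad-4.2 Ftan1.8 Fz0.43 0
t9.89 th4.240 act4.243 r59.9 Frad-4.1 Ftan0.5 Fz0.54 0
t10.19 th4.300 act4.297 r59.9 Frad-4.6 Ftan-0.4 Fz0.48 0
t10.49 th4.360 act4.357 r59.9 Frad-5.1 Ftan-1.0 Fz0.03 0
t10.79 th4.420 act4.419 r59.9 Frad-5.3 Ftan-0.2 Fz0.89 0
t11.09 th4.480 act4.478 r60.0 Frad-4.6 Ftan-0.5 Fz0.31 0
t11.39 th4.540 act4.538 r59.9 Frad-4.9 Ftan-0.7 Fz0.23 0
t11.69 th4.600 act4.597 r60.0 Frad-5.1 Ftan-0.6 Fz0.14 0
t11.99 th4.660 act4.657 r60.0 Frad-4.7 Ftan-0.7 Fz0.30 0
t12.29 th4.720 act4.717 r60.0 Frad-4.9 Ftan-0.6 Fz0.44 0
t12.59 th4.780 act4.777 r60.0 Frad-4.7 Ftan-1.1 Fz0.25 0
t12.89 th4.840 act4.839 r60.1 Frad-4.3 Ftan-0.8 Fz0.03 0
t13.19 th4.900 act4.898 r60.1 Frad-4.4 Ftan-0.5 Fz0.86 0
t13.49 th4.960 act4.961 r60.1 Frad-4.6 Ftan-0.2 Fz0.28 0
t13.79 th5.020 act5.020 r60.1 Frad-4.2 Ftan-0.8 Fz0.53 0
t14.09 th5.080 act5.083 r60.1 Frad-4.0 Ftan-0.7 Fz0.25 0
t14.39 th5.140 act5.143 r60.1 Frad-3.6 Ftan-0.9 Fz0.50 0
t14.69 th5.200 act5.206 r60.1 Frad-3.5 Ftan-0.7 Fz0.10 0
t14.99 th5.260 act5.267 r60.2 Frad-2.7 Ftan-0.9 Fz1.00 0
t15.29 th5.320 act5.327 r60.2 Frad-2.7 Ftan-1.1 Fz1.04 0
t15.59 th5.380 act5.387 r60.2 Frad-2.0 Ftan-0.8 Fz0.89 0
t15.89 th5.440 act5.447 r60.2 Frad-2.1 Ftan-0.3 Fz0.86 0
t16.19 th5.500 act5.509 r60.2 Frad-1.5 Ftan-0.1 Fz0.51 0
t16.49 th5.560 act5.568 r60.2 Frad-1.3 Ftan-0.4 Fz0.39 0
t16.79 th5.620 act5.629 r60.2 Frad-1.0 Ftan0.2 Fz0.92 0
t17.09 th5.680 act5.690 r60.2 Frad-0.3 Ftan0.2 Fz0.59 0
t17.39 th5.740 act5.751 r60.2 Frad0.4 Ftan0.6 Fz0.51 0
t17.69 th5.800 act5.814 r60.3 Frad0.7 Ftan1.5 Fz0.33 0
t17.99 th5.860 act5.867 r60.2 Frad1.7 Ftan1.4 Fz-1.85 0
check -1.1092335475580737
DROP 5.860430702927273
```

The step of about −2 N at th ≈ 5.84 falls in the expected window. I'll stop briefly, average the force and take a picture to confirm.

Run:
```python
from w import *
from cell import eyes
import cv2
F=[]
for _ in range(25): F.append(monitor.state()["wrist_force"]); bot.pause(0.03)
print(np.mean(F,0),ang()%(2*np.pi),monitor.state()["t"])
a=cv2.imread("pics/side0.png")[125:235,235:345]; b=eyes.get_image("side")["img"][125:235,235:345,::-1]
cv2.imwrite("pics/cmp.png",cv2.resize(np.hstack([a,b]),(800,400),interpolation=cv2.INTER_CUBIC))
```

```text
[ 3.30379851  0.2682174  -1.05942596] 5.860493727310445 19.2083
```

View pics/cmp.png

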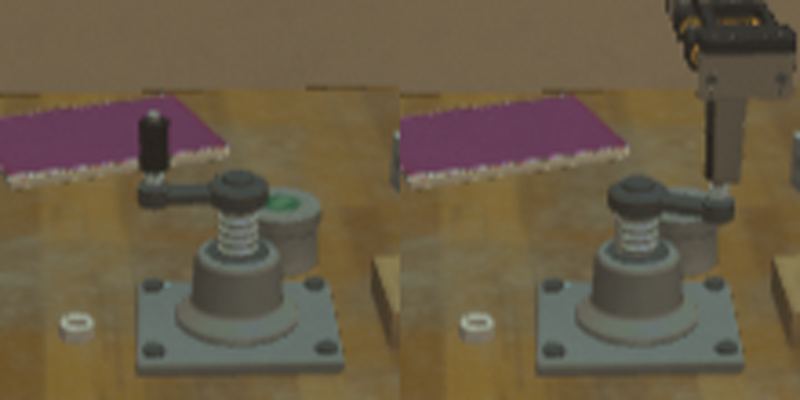

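The picture confirms the drop: the hub top went from row 183 to 189 and fewer threads show. Now I'll wind forward one full turn from th 5.84.

```bash
sed -i 's/0.5362,0.1127/0.5366,0.1135/' w.py
python3 - <<'E'
from w import *
end=5.845-2*np.pi
for th in np.linspace(5.86,end,43)[1:]:
    x=step(th,0.04)
    if x[7]: print("force stop"); break
bot.pause(0.5); s=monitor.state(); p=s["eef_pos"]
print(s["t"],p,ang(),end,s["wrist_force"],s["gripper_width"],s["grasp_force"])
for c in ([.5362,.1127],[.537,.114]): print(np.arctan2(p[1]-c[1],p[0]-c[0]))
E
```

```text
t19.64 th5.710 act5.686 r60.2 Frad3.4 Ftan-1.6 Fz-0.90 0
t20.05 th5.560 act5.549 r60.3 Frad4.0 Ftan-0.6 Fz-1.03 0
t20.46 th5.410 act5.402 r60.4 Frad5.2 Ftan-0.9 Fz-1.17 0
t20.87 th5.260 act5.252 r60.4 Frad5.3 Ftan-0.5 Fz-1.40 0
t21.27 th5.110 act5.098 r60.5 Frad4.9 Ftan-0.2 Fz-1.21 0
t21.68 th4.960 act4.942 r60.5 Frad4.9 Ftan-0.1 Fz-1.78 0
t22.09 th4.810 act4.786 r60.6 Frad5.4 Ftan-1.0 Fz-1.81 0
t22.50 th4.660 act4.636 r60.6 Frad5.3 Ftan-0.8 Fz-1.03 0
t22.91 th4.510 act4.485 r60.6 Frad5.3 Ftan-1.5 Fz-1.04 0
t23.32 th4.360 act4.337 r60.6 Frad5.4 Ftan-1.1 Fz-1.49 0
t23.73 th4.210 act4.206 r60.6 Frad5.1 Ftan1.9 Fz-1.57 0
t24.13 th4.061 act4.044 r60.5 Frad4.8 Ftan0.2 Fz-0.92 0
t24.54 th3.911 act3.879 r60.4 Frad4.7 Ftan-3.1 Fz-1.45 0
t24.95 th3.761 act3.736 r60.4 Frad4.8 Ftan-3.2 Fz-1.90 0
t25.36 th3.611 act3.597 r60.3 Frad4.9 Ftan-1.7 Fz-1.63 0
t25.77 th3.461 act3.449 r60.2 Frad4.9 Ftan-0.9 Fz-1.96 0
t26.18 th3.311 act3.301 r60.1 Frad4.9 Ftan-1.0 Fz-2.13 0
t26.58 th3.161 act3.151 r60.0 Frad4.4 Ftan-1.1 Fz-2.33 0
t26.99 th3.011 act3.000 r59.9 Frad4.3 Ftan-1.1 Fz-2.24 0
t27.40 th2.861 act2
[... 815 characters left out ...]
59.6 Frad-5.2 Ftan-0.7 Fz-2.72 0
t33.52 th0.612 act0.621 r59.6 Frad-4.8 Ftan-0.7 Fz-2.95 0
t33.93 th0.462 act0.470 r59.7 Frad-5.0 Ftan-0.4 Fz-2.79 0
t34.34 th0.312 act0.318 r59.8 Frad-4.8 Ftan-0.8 Fz-2.85 0
t34.75 th0.162 act0.153 r59.9 Frad-4.5 Ftan-0.9 Fz-3.16 0
t35.16 th0.012 act6.283 r60.1 Frad-4.3 Ftan-0.4 Fz-2.79 0
t35.57 th-0.138 act6.133 r60.1 Frad-4.3 Ftan-1.0 Fz-2.65 0
t35.98 th-0.288 act5.984 r60.2 Frad-3.6 Ftan-0.7 Fz-3.44 0
t36.38 th-0.438 act5.833 r60.3 Frad-2.7 Ftan-1.1 Fz-2.98 0
36.8833 [0.59107932 0.08774734 0.13899017] -0.441574344230503 -0.4381853071795865 [-1.58351515 -0.35128298 -3.17534111] 0.02041375952275072 29.935966546763666
-0.42674095915500077
-0.45193781094953805
```

One full turn is done, to within about 2°. Fz drifted by a further 2 N, which fits 8 mm of sink. I'll nudge 0.02 rad forward to the middle of the drop bracket, settle and hand in.

Run:
```python
from w import *
step(ang()-0.02,0.02); bot.pause(0.8)
s=monitor.state(); print(s["t"],abs(s["joint_velocities"]).max(),s["gripper_width"],s["grasp_force"])
print(bot.finish_job())
```

```text
t37.17 th-0.462 act5.831 r60.2 Frad-1.0 Ftan1.0 Fz-3.10 0
37.9667 0.0019728794828995752 0.020084667329435972 29.935705255775247
the job is handed in; nothing more can be done
None
```

I wound the crank back past the detent to the drop (seen in both the force and the picture), stopped briefly, then wound it forward one full turn (within about 2–3°) and handed in at 38 s with the crank still and the sleeve still gripped.

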